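# Stamp a gem report with the self-inking stamp

### The arm

A 6-joint arm with a two-finger parallel gripper is mounted at the origin on the work surface. World frame = base frame: x ahead of the robot, y to its left, z up, the work surface at z = 0. Lengths are in m, angles in rad, forces in N, time in s.
With the tool pointing down it reaches from about 0.275 to 0.725 m from the base axis. Payload 15.9 kg.
Tool frame: the origin (TCP) lies midway between the tips of the shut fingers; the grasp point (between the pads) lies 19 mm behind it; x points along the fingers, z is the direction in which the jaws open and shut, and the axes are right-handed (so a half turn about x gives the same grasp; the last joint's range is limited). The gripper opens to 85 mm and grips with 20 to 120 N. Pads are 22 mm wide; open, the fingers measure 114 mm over their backs; the gripper's body (76 mm by 85 mm) begins 54 mm behind the grasp point. The pads swing forward as they close: fully open they stand 13 mm farther back than shut.
Start: joints at [-1.318, 0.213, -0.034, 1.323, 0, 1.571], TCP at [0.125, -0.484, 0.231] pointing down, gripper open.
Joint ranges: [-2.98, 2.98], [-0.74, 1.72], [-1.14, 1.35], [-2.1, 2.04], [-1.57, 1.44], [-3.14, 3.14]. Speed limits (rad/s): [1.89, 1.89, 2.39, 2.57, 3.14, 3.14].

### API

Orientations are given as [roll, pitch, yaw] about the fixed x, y, z axes, in that order (R = Rz(yaw) Ry(pitch) Rx(roll)).
In Python, from cell import r gives the robot as it stands.
- The arm moves only by the shell command python3 -m creep 'ROWS' [FORCE]. ROWS is text: rows parted by semicolons, each of 5 numbers parted by spaces: the shift along the tool's x, y, z in units of 40 mm (1.0 is 40 mm), then the turn about the tool's x in rad, then the closure, from -1 (fully open) to 1 (shut). In form: dx dy dz twist grip; .... A call has 1 to 5 rows; each row shifts and turns the commanded pose from where the row before left it, along the tool's axes as they then stand; what a row does not reach is not made up. A row lasts 1/12 s, in which the tool goes at most 41.7 mm and 7.16 degrees, less where a joint would pass 70% of its speed; a pose out of reach is approached as far as the arm can. A call is refused whole if a number of a shift passes 1 or a number of a turn 0.125, either way. A call with a gripper value outside its range is refused whole. The fingers move at their own pace and stop on an object; FORCE is the grip in N (left out, the last holds). Time passes only in rows, so rows that do not move let the fingers close. It gives the time, the measured TCP pose, the force and the opening at its end, in the units of the state.
- r.read_state(): the state, without advancing time (a new reading comes with each control period).
- r.capture(name): name is "scene" or "top"; returns (picture, depth): 400x640x3 uint8, red, green, blue; 400x640 float32, m along the optical axis (not along the pixel's ray), 0 where there is no reading.
- r.camera_params(name): a dict with "fx", "fy", "cx", "cy" (pixels), "R" (3x3) and "t" (3): a world point X has camera coordinates R X + t. Camera axes: x right, y down, z forward; pixel columns grow to the right and rows downward; lengths in m; the calibration is good to about 2 mm. A picture is of the moment at which its call begins. camera_params takes no time and is no camera call.
- r.hand_in(): hands the job in, once; it reports no verdict.
The state is a dict: "time": time; "joint_pos": joint angles; "qd": joint speeds; "joint_efforts": joint torques, N m; "tcp_pos": TCP position; "eef_rot": TCP orientation; "force": force on the tool from outside, world axes, zero at the start; "torque": the same for the moment, N m; "finger_gap": finger opening in m.
Only numpy, scipy, OpenCV 4.12 (cv2) and the standard library are available. Lean on these libraries where they do the work, as an engineer would, in place of code of your own. Each camera call takes 0.05 s, during which the arm holds its last target. There are 200 camera calls.

### The job

A steel stone dish is standing on the printed stamp frame of the report card: move it right off the card and leave it standing level. Then stamp the report: stand the rectangular self-inking stamp squarely inside the printed frame, press its grip through the light first stop and on against the stiff cushion until it is fully home, hold it there a moment, let it spring fully up again while the stamp still stands in the frame, and put the stamp back upright in its tray, setting it down rather than dropping it. Bring the stamp's die down nowhere but in the frame and leave everything else where it is.

Things in the scene. Friction and masses are not known exactly. Their poses are not given: they have to be found in the camera images.
- card: Stiff white report card, 148 mm along its x, 210 mm along its y, 1.5 mm thick, fixed on the desk (at the start its x axis points roughly away from the robot, up to 0.4 rad either way). Origin: centre of its underside, on the desk. The dishes dish_b and dish_c stand beyond its +x (far) edge.
- frame (a point): Centre of the printed stamp frame, a thin dark rectangle on the card's top face, 72 mm along x and 100 mm along y (axes parallel to the card's), at x +30, y -50 mm from the card's centre.
- dish: The round steel stone dish that stands on the printed frame at the start: 76 mm across, 28 mm high, flat-bottomed, about 110 g, solid to the touch, with black foam and a stone inside the rim. Too wide to grip; it slides when pushed low. Origin: centre of its underside.
- dish_b: Another dish of the same shape and size, standing on the desk beyond the card's far edge, towards its -y end. Must stay (bystander). Origin: centre of its underside.
- dish_c: A third such dish beyond the card's far edge; its centre is 185 to 215 mm from dish_b towards the card's +y. The gap between the two lets one dish through. Must stay (bystander). Origin: centre of its underside.
- stamp: Rectangular self-inking stamp: an open steel frame on a footprint of 56 mm (its x) by 84 mm (its y), 77 mm high, above it a cross bar (16 by 96 mm, at 103 to 109 mm height) and a black grip block 40 mm (x) by 66 mm (y), from 117 to 150 mm height. About 0.38 kg. Origin: centre of its underside; z up. Lift it by the grip block, across its 40 mm width. Either way round is right for stamping. It stands in the tray beside the round stamp.
- stamp_top (a point): Centre of the top face of the stamp's grip block, 150 mm above the stamp's underside when up; goes down 27 mm in all when pressed.
- stamp_yoke (a joint): First stage of the stamp, m: 0 is up, 0.022 is the first stop, where the die meets the paper. Soft return spring, about 2.5 N at the start to 5.5 N at the stop; springs back when let go.
- stamp_grip (a joint): Second stage, the stiff cushion between grip and yoke, m: 0 is up, 0.005 is fully home. It begins to yield at about 10 N, after the first stop, and takes about 16 N to be fully home; springs back when let go.
- tray: Low black tray, fixed, 240 mm (x) by 130 mm (y), rim 18 mm high, walls and floor 5 mm thick; holds the two stamps side by side about 110 mm apart along its x. It may lie on the robot's left or right. Origin: centre of its underside.
- round_stamp: Round wooden hand stamp with a turned knob, 48 mm across the foot, 88 mm high, standing in the tray. Bystander. Origin: centre of its underside.
- case: Closed flat black stone case, fixed, 220 mm (x) by 130 mm (y) by 38 mm, on the side opposite the tray. Origin: centre of its underside.
- tweezers: Steel tweezers, 165 mm long (along x) by 19 mm, 4 mm thick, lying on the card's +y half. Bystander. Origin near its middle, on its underside.
- bottle: Clear plastic spirit bottle, 56 mm across, 150 mm high, standing at the back. Bystander. Origin: centre of its underside.
- lens: Round lens on a slim stand, foot 72 mm across, 145 mm high, standing at the back. Bystander. Origin: centre of its underside.

How it is judged:
By the outcome, as a careful person would: the job done as asked, in the order asked, and still so for the second after the job is handed in, with the robot touching nothing.
It also fails if it takes over 72 s, if anything falls off the work surface, if the arm or the gripper's body presses on something with over 40 N, if the wrist force passes 120 N, or if a joint passes its speed limit or range.

## Working session

There is one attempt and no reset: what is moved stays moved. The work goes in short steps, Python scripts to look and compute and a shell command to move; the robot and the scene stay as the last step left them, time stands still between calls to the robot, and variables do not carry over. Pictures are saved under pics/ and viewed, about 8 in all and at most 12, crops included, and the job is handed in when it is done.

```bash
mkdir -p pics; ls
python3 - <<'E'
from cell import r
import cv2,numpy as np
for n in("top","scene"):
    p,d=r.capture(n); cv2.imwrite(f"pics/{n}0.png",p[:,:,::-1]); np.save(f"pics/{n}0.npy",d)
    c=r.camera_params(n); print(n,{k:np.round(np.array(v),3).tolist() for k,v in c.items()})
s=r.read_state(); print({k:np.round(v,3).tolist() for k,v in s.items()})
E
```

```text
pics
top {'fx': 449.97, 'fy': 449.97, 'cx': 318.035, 'cy': 201.273, 'R': [[-0.025, -0.999, -0.026], [-0.99, 0.029, -0.141], [0.141, 0.022, -0.99]], 't': [0.034, 0.55, 1.138]}
scene {'fx': 443.709, 'fy': 443.709, 'cx': 322.548, 'cy': 204.858, 'R': [[-0.47, 0.883, 0.016], [0.54, 0.302, -0.786], [-0.698, -0.36, -0.619]], 't': [0.252, -0.196, 1.668]}
{'time': 0.1, 'joint_pos': [-1.318, 0.213, -0.035, 1.323, 0.0, 1.571], 'qd': [0.0, 0.0, 0.002, -0.001, -0.001, -0.0], 'joint_efforts': [0.0, -68.725, 48.781, 0.012, 0.0, 0.0], 'tcp_pos': [0.125, -0.484, 0.231], 'eef_rot': [3.13, 1.57, 1.812], 'force': [0.425, -0.349, -0.407], 'torque': [-0.024, 0.07, -0.016], 'finger_gap': 0.085}
```

View pics/top0.png

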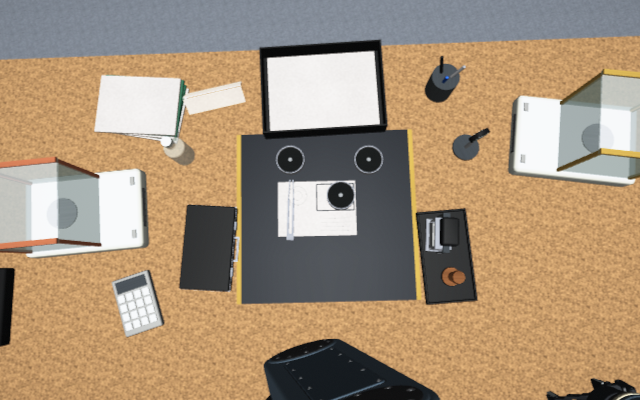

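View pics/scene0.png

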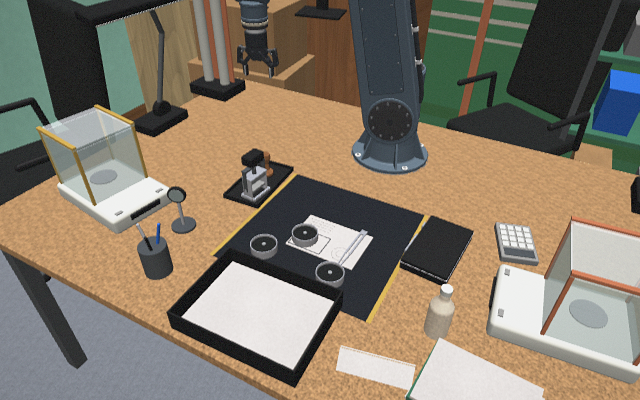

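The top view (up = +x, left = +y) shows the card at cols 278–357, rows 181–236, with the dish at (340,195). dish_c is at (290,159), dish_b at (368,159), the rectangular stamp at (447,232) and the round stamp at (454,276).

```bash
cat > h.py <<'E'
import cv2,numpy as np
from cell import r
def cam(n):
    c=r.camera_params(n); return c,np.array(c["R"]),np.array(c["t"])
def onplane(n,uv,z):
    c,R,t=cam(n); uv=np.atleast_2d(uv).astype(float)
    d=np.c_[(uv[:,0]-c["cx"])/c["fx"],(uv[:,1]-c["cy"])/c["fy"],np.ones(len(uv))]@R
    o=-R.T@t; return o+d*((z-o[2])/d[:,2])[:,None]
def cloud(n,d):
    c,R,t=cam(n); v,u=np.mgrid[:400,:640]
    P=np.stack([(u-c["cx"])/c["fx"]*d,(v-c["cy"])/c["fy"]*d,d],-1)
    return (P-t)@R
def rect(P):
    (cx,cy),(w,h),a=cv2.minAreaRect(P[:,:2].astype(np.float32)*1000); return np.round([cx,cy,w,h,a],1).tolist()
E
python3 - <<'E'
from h import *
p=cv2.imread("pics/top0.png"); d=np.load("pics/top0.npy"); W=cloud("top",d)
hsv=cv2.cvtColor(p,cv2.COLOR_BGR2HSV)
m=((hsv[...,2]>170)&(hsv[...,1]<40)).astype(np.uint8); M=np.zeros_like(m); M[172:245,270:365]=m[172:245,270:365]
v,u=np.nonzero(M); print("card",rect(onplane("top",np.c_[u,v],.0015)), "edge px",u.min(),u.max(),v.min(),v.max())
g=cv2.cvtColor(p,cv2.COLOR_BGR2GRAY)
for nm,(a,b) in dict(dish=(340,195),b=(368,159),c=(290,159)).items():
    S=W[b-20:b+21,a-20:a+21].reshape(-1,3); S=S[(S[:,2]>.012)&(S[:,2]<.04)]
    (x,y),rad=cv2.minEnclosingCircle((S[:,:2]*1000).astype(np.float32)); print(nm,x,y,rad,np.percentile(S[:,2],[5,50,95]))
S=W[200:260,415:475].reshape(-1,3); 
T=S[(S[:,2]>.135)&(S[:,2]<.165)]; print("grip",rect(T),np.median(T[:,2]),len(T))
S=W[205:310,412:485].reshape(-1,3); print("tray", rect(S[(S[:,2]>.010)&(S[:,2]<.025)&(S[:,1]<-.15)]))
print("round",np.median(W[272:280,450:460].reshape(-1,3),0)*1000)
big=cv2.resize(p[140:300,265:485],None,fx=3.5,fy=3.5,interpolation=cv2.INTER_CUBIC); cv2.imwrite("pics/crop0.png",big)
for n in["scene"]:
    d=np.load("pics/scene0.npy");S=cloud(n,d)[140:210,225:295].reshape(-1,3);T=S[(S[:,2]>.135)&(S[:,2]<.165)]; print("grip scene",rect(T),np.median(T[:,2]),len(T))
E
```

```text
card [546.5, 23.1, 209.8, 182.6, 89.3] edge px 278 356 172 239
dish 567.8680419921875 -41.60772705078125 38.36323165893555 [0.01942756 0.02382827 0.03072113]
b 661.4908447265625 -119.15032196044922 38.17638397216797 [0.01722055 0.02230577 0.02953669]
c 668.085693359375 91.210205078125 38.32735061645508 [0.01760534 0.02186516 0.02850697]
grip [455.1, -290.4, 41.2, 65.7, 84.8] 0.15454614892065974 520
tray [401.1, -312.0, 240.5, 131.8, 3.3]
round [ 351.22679113 -312.16108412   87.18531509]
grip scene [457.7, -289.1, 42.7, 68.7, 87.1] 0.1533306111994167 266
```

View pics/crop0.png

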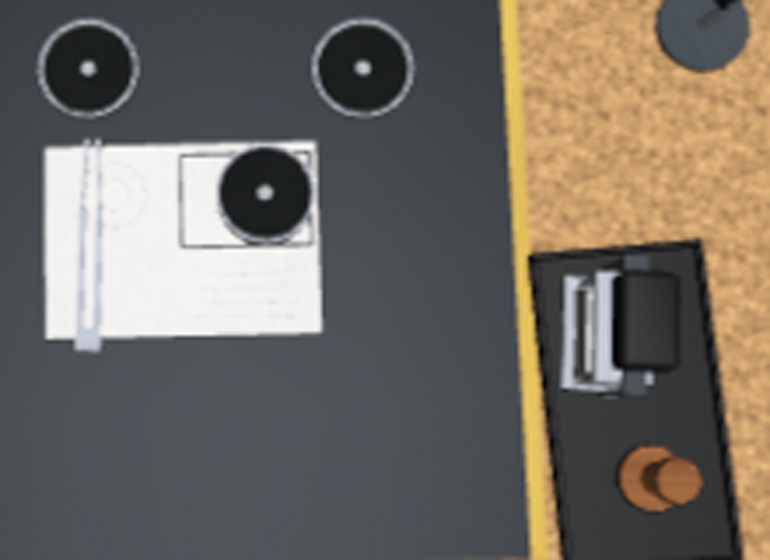

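Run:
```python
from h import *
from scipy.spatial.transform import Rotation as Ro
c=np.array([[44,147],[317,141],[322,331],[45,339]])/3.5+[265,140]-.36
P=onplane("top",c,.0015)[:,:2]; print(np.round(P*1000,1))
print("centre",P.mean(0), "yaw deg (y-axis edges)",[np.degrees(np.arctan2(-(a)[0],a[1])) for a in(P[0]-P[1],P[3]-P[2])],[np.degrees(np.arctan2(a[1],a[0])) for a in(P[0]-P[3],P[1]-P[2])])
f=np.array([[181,155],[312,151],[313,244],[181,246]])/3.5+[265,140]-.36
F=onplane("top",f,.0015)[:,:2]; print("frame",np.round(F*1000,1),F.mean(0))
s=r.read_state(); print(np.round(Ro.from_euler("xyz",s["eef_rot"]).as_matrix(),3))
```

```text
[[613.2 129.3]
 [611.5 -82.9]
 [464.2 -81.3]
 [463.8 130.5]]
centre [0.53816479 0.02391097] yaw deg (y-axis edges) [np.float64(-0.4562259073507757), np.float64(0.09979659867525018)] [np.float64(-0.42765896527448816), np.float64(-0.64017096454085)]
frame [[603.6  22.8]
 [603.7 -78.7]
 [531.2 -76.9]
 [532.5  24.6]] [ 0.56775353 -0.0270391 ]
[[-0.     0.968  0.25 ]
 [ 0.001  0.25  -0.968]
 [-1.     0.    -0.001]]
```

```bash
T='python3 -m creep'
$T '0 0 0 -0.12 0.06;0 0 0 -0.12 0.06;0 0 0 -0.12 0.06;0 0 0 -0.12 0.06;0 0 0 -0.12 0.06'
$T '0 0 0 -0.12 0.06;0 0 0 -0.12 0.06;0 0 0 -0.12 0.06;0 0 0 -0.12 0.06;0 0 0 -0.12 0.06'
$T '0 0 0 -0.118 0.06;0 0.3 0.3 0 0.06;0 0.6 0.5 0 0.06;0 0.6 0.5 0 0.06;0 0.6 0.5 0 0.06'
$T '0 0.6 0.5 0 0.06;0 0.6 0.5 0 0.06;0 0.6 0.5 0 0.06;0 0.6 0.5 0 0.06;0 0.6 0.5 0 0.06'
$T '0 0.6 0.5 0 0.06;0 0.6 0.5 0 0.06;0 0.6 0.5 0 0.06;0 0.6 0.5 0 0.06;0 0.6 0.5 0 0.06'
```

```text
time: 0.52
tcp_pos: [0.125, -0.4839, 0.231]
eef_rot: [2.597, 1.57, 1.885]
force: [-0.7, -0.2, -0.3]
finger_gap: 0.0404
time: 0.93
tcp_pos: [0.125, -0.4839, 0.231]
eef_rot: [1.896, 1.57, 1.784]
force: [-0.4, 0.6, 0.5]
finger_gap: 0.04
time: 1.35
tcp_pos: [0.1974, -0.3989, 0.2309]
eef_rot: [1.957, 1.57, 1.956]
force: [-0.1, -0.3, 0.5]
finger_gap: 0.0403
time: 1.77
tcp_pos: [0.2976, -0.2787, 0.2312]
eef_rot: [2.43, 1.571, 2.43]
force: [0.4, -0.5, 0.0]
finger_gap: 0.0402
time: 2.18
tcp_pos: [0.3976, -0.1586, 0.2312]
eef_rot: [2.759, 1.571, 2.759]
force: [0.2, -1.5, 0.2]
finger_gap: 0.04
```

```bash
T='python3 -m creep'
$T '0 0.55 0.53 0 0.06;0 0.55 0.53 0 0.06;0 0.55 0.53 0 0.06;0 0.55 0.53 0 0.06;0 0.55 0.53 0 0.06'
$T '0 0.55 0.53 0 0.06;0 0.55 0.53 0 0.06;0 0.56 0.55 0 0.06;0.5 0 0 0 0.06;0.8 0 0 0 0.06'
$T '0.8 0 0 0 0.06;0.8 0 0 0 0.06;0.8 0 0 0 0.06;0.7 0 0 0 0.06;0.5 0 0 0 0.06'
$T '0.3 0 0 0 0.06;0.2 0 0 0 0.06;0.1 0 0 0 0.06;0 0 0 0 0.06'
python3 - <<'E'
from h import *
p,d=r.capture("scene"); cv2.imwrite("pics/s1.png",cv2.resize(p[150:310,200:420,::-1],None,fx=3,fy=3))
E
```

```text
time: 2.6
tcp_pos: [0.5038, -0.0487, 0.231]
eef_rot: [-3.108, 1.57, -3.108]
force: [0.9, -0.2, -0.5]
finger_gap: 0.0398
time: 3.02
tcp_pos: [0.57, 0.0177, 0.1804]
eef_rot: [0.034, 1.567, 0.036]
force: [0.7, 0.4, -1.3]
finger_gap: 0.0403
time: 3.43
tcp_pos: [0.5659, 0.0163, 0.0324]
eef_rot: [-3.119, 1.568, -3.119]
force: [-0.3, 0.8, -0.4]
finger_gap: 0.0402
time: 3.77
tcp_pos: [0.5671, 0.0163, 0.0108]
eef_rot: [-3.094, 1.57, -3.094]
force: [0.2, -0.3, 0.2]
finger_gap: 0.0404
```

View pics/s1.png

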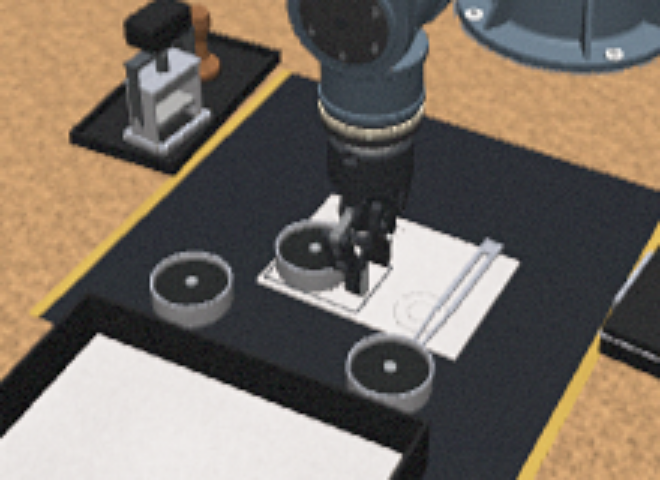

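The fingers stand just left of the dish and clear of the tweezers. I'll push it towards -y.

```bash
T='python3 -m creep'
$T '0 -0.15 0 0 0.06;0 -0.15 0 0 0.06;0 -0.12 0 0 0.06;0 -0.15 0 0 0.06;0 -0.18 -0.02 0 0.06'
$T '0 -0.2 -0.02 0 0.06;0 -0.2 -0.02 0 0.06;0 -0.2 -0.02 0 0.06;0 -0.2 -0.02 0 0.06;0 -0.2 -0.02 0 0.06'
$T '0 -0.2 -0.02 0 0.06;0 -0.2 -0.02 0 0.06;0 -0.2 -0.02 0 0.06;0 -0.2 -0.02 0 0.06;0 -0.15 0 0 0.06'
$T '0 -0.1 0 0 0.06;0 -0.05 0 0 0.06;0 0 0 0 0.06;0 0.2 0 0 0.06;0 0.3 0 0 0.06'
python3 - <<'E'
from h import *
p,d=r.capture("scene"); cv2.imwrite("pics/s2.png",cv2.resize(p[150:310,200:420,::-1],None,fx=3,fy=3))
E
```

```text
time: 4.23
tcp_pos: [0.567, -0.0143, 0.0117]
eef_rot: [0.252, 1.57, 0.252]
force: [0.2, 0.8, 0.9]
finger_gap: 0.0399
time: 4.65
tcp_pos: [0.5624, -0.0547, 0.0112]
eef_rot: [-2.756, 1.57, -2.756]
force: [-0.5, 0.4, 0.1]
finger_gap: 0.0402
time: 5.07
tcp_pos: [0.5592, -0.0927, 0.0113]
eef_rot: [-2.929, 1.571, -2.929]
force: [-0.5, 0.6, -0.7]
finger_gap: 0.0403
time: 5.48
tcp_pos: [0.5595, -0.0774, 0.0113]
eef_rot: [-0.385, 1.571, -0.386]
force: [0.9, -0.3, -0.6]
finger_gap: 0.0398
```

View pics/s2.png

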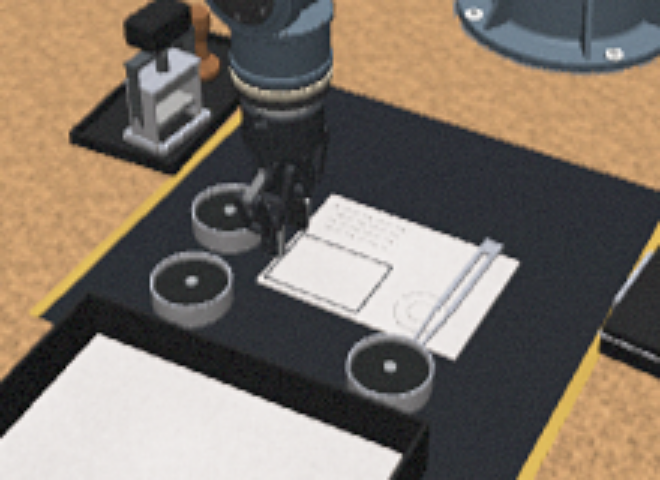

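The dish now stands level, off the card, at crop (230,215). The frame is clear. Next I'll lift, open and go above the stamp.

```bash
T='python3 -m creep'
$T '-0.5 0 0 0 0.06;-0.9 0 0 0 0.06;-0.9 0 0 0 0.06;-0.9 0 0 0 0.06;-0.9 0 0 0 -1'
$T '-0.9 0 0 0 -1;-0.5 -0.4 -0.2 0 -1;0 -0.7 -0.35 0 -1;0 -0.7 -0.35 0 -1;0 -0.7 -0.35 0 -1'
$T '0 -0.7 -0.35 0 -1;0 -0.7 -0.35 0 -1;0 -0.7 -0.35 0 -1;0 -0.6 -0.3 0 -1;0 0 0 0.117 -1'
$T '0 0 0 0.117 -1;0 0 0 0.117 -1;0 0 0 0.117 -1;0 0 0 0.117 -1;0 0 0 0.117 -1'
$T '0 0 0 0.117 -1;0 0 0 0.117 -1;0 0 0 0.117 -1;0 0 0 0.117 -1;0 0 0 0.117 -1'
$T '0 0 0 0.117 -1;0 0 0 0.117 -1;0 0 0 0.117 -1;0 0 0 0 -1'
python3 - <<'E'
from h import *
from scipy.spatial.transform import Rotation as Ro
p,d=r.capture("top"); W=cloud("top",d); cv2.imwrite("pics/t3.png",p[:,:,::-1])
S=W[170:270,320:420].reshape(-1,3); S=S[(S[:,2]>.012)&(S[:,2]<.04)]
S=S[(S[:,0]<.62)&(S[:,1]>-.2)&(S[:,0]>.48)]
print("dish",rect(S))
p,d=r.capture("scene"); W=cloud("scene",d)
cv2.imwrite("pics/s3.png",cv2.resize(p[110:260,200:380,::-1],None,fx=4,fy=4,interpolation=cv2.INTER_CUBIC))
# initial image: steel frame/base and grip in both
for n,(a,b,c,e) in dict(top=(200,260,415,475),scene=(140,215,225,295)).items():
    S=cloud(n,np.load(f"pics/{n}0.npy"))[a:b,c:e].reshape(-1,3)
    for lo,hi in((.06,.09),(.147,.165)):
        q=S[(S[:,2]>lo)&(S[:,2]<hi)&(S[:,0]>.40)&(S[:,0]<.52)]; print(n,lo,rect(q),len(q),q[:,2].mean())
R=Ro.from_euler("xyz",r.read_state()["eef_rot"]).as_matrix(); print(np.round(R,3),r.read_state()["tcp_pos"])
E
```

```text
time: 5.95
tcp_pos: [0.559, -0.0763, 0.1771]
eef_rot: [1.998, 1.571, 1.999]
force: [0.4, -0.0, 0.1]
finger_gap: 0.0513
time: 6.37
tcp_pos: [0.5093, -0.1774, 0.2317]
eef_rot: [-0.214, 1.57, -0.212]
force: [-0.2, -0.2, -0.7]
finger_gap: 0.0852
time: 6.78
tcp_pos: [0.454, -0.2881, 0.2313]
eef_rot: [-1.919, 1.57, -2.033]
force: [-0.3, -0.2, -0.8]
finger_gap: 0.0853
time: 7.2
tcp_pos: [0.4559, -0.2846, 0.2313]
eef_rot: [2.351, 1.571, 1.644]
force: [-0.5, 0.5, 0.3]
finger_gap: 0.0856
time: 7.62
tcp_pos: [0.4559, -0.2846, 0.2313]
eef_rot: [2.526, 1.571, 1.234]
force: [0.4, 0.7, -0.8]
finger_gap: 0.0853
time: 7.95
tcp_pos: [0.4559, -0.2846, 0.2313]
eef_rot: [-3.016, 1.571, 1.624]
force: [0.5, -0.4, -0.7]
finger_gap: 0.0855
dish [558.7, -143.2, 72.5, 76.6, 43.2]
top 0.06 [455.2, -280.7, 89.3, 40.1, 10.9] 188 0.08091341407751604
top 0.147 [455.2, -290.1, 40.5, 65.6, 85.0] 486 0.15451399430841287
scene 0.06 [457.4, -288.9, 42.7, 97.3, 85.8] 288 0.0784721886133608
scene 0.147 [457.2, -288.6, 41.6, 67.5, 87.1] 183 0.15442719885305659
[[-0.     0.998 -0.062]
 [ 0.    -0.062 -0.998]
 [-1.    -0.    -0.   ]] [ 0.45575514 -0.28494269  0.23129569]
```

View pics/s3.png

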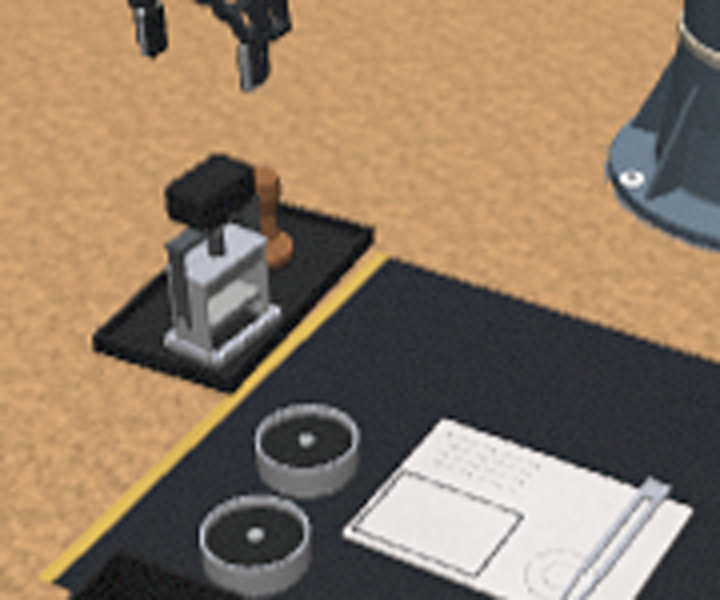

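Dish at (559,-143), well off the card. The stamp grip is at (456,-289.5), and the jaw axis matches it. I'll descend, grip and lift.

```bash
T='python3 -m creep'
$T '0.5 0 0.11 0 -1;0.6 0 0 0 -1;0.6 0 0 0 -1;0.5 0 0 0 -1;0.3 0 0 0 -1' 50
$T '0.2 0 0 0 -1;0.1 0 0 0 -1;0.05 0 0 0 -1;0 0 0 0 -1;0 0 0 0 -0.4'
$T '0 0 0 0 -0.1;0 0 0 0 0;0 0 0 0 0.1;0 0 0 0 0.3;0 0 0 0 0.6' 50
$T '0 0 0 0 0.8;0 0 0 0 0.8;0 0 0 0 0.8'
$T '-0.1 0 0 0 0.8;-0.2 0 0 0 0.8;-0.4 0 0 0 0.8;-0.5 0 0 0 0.8;0 0 0 0 0.8'
```

```text
time: 8.47
tcp_pos: [0.4544, -0.2892, 0.1291]
eef_rot: [-2.076, 1.568, 2.574]
force: [-0.9, -0.2, -0.3]
finger_gap: 0.0858
time: 8.88
tcp_pos: [0.4556, -0.2903, 0.118]
eef_rot: [1.089, 1.57, -0.549]
force: [0.7, 0.5, 0.3]
finger_gap: 0.0752
time: 9.3
tcp_pos: [0.4553, -0.2901, 0.1176]
eef_rot: [1.264, 1.57, -0.374]
force: [0.4, 0.1, 1.4]
finger_gap: 0.0399
time: 9.55
tcp_pos: [0.4553, -0.2901, 0.1174]
eef_rot: [1.388, 1.571, -0.25]
force: [0.5, 0.6, 3.2]
finger_gap: 0.0393
time: 9.97
tcp_pos: [0.4562, -0.2909, 0.1688]
eef_rot: [1.048, 1.567, -0.59]
force: [0.2, -1.2, -3.0]
finger_gap: 0.0393
```

```bash
T='python3 -m creep'
$T '-0.4 0 0 0 0.8;-0.2 0.1 -0.3 0 0.8;0 0.2 -0.5 0 0.8;0 0.2 -0.55 0 0.8;0 0.2 -0.55 0 0.8'
$T '0 0.2 -0.55 0 0.8;0 0.2 -0.55 0 0.8;0 0.2 -0.55 0 0.8;0 0.2 -0.55 0 0.8;0 0.2 -0.55 0 0.8'
$T '0 0.2 -0.55 0 0.8;0 0.2 -0.55 0 0.8;0 0.2 -0.55 0 0.8;0 0.2 -0.5 0 0.8;0 0.07 -0.3 0 0.8'
$T '0 0 0 -0.1 0.8;0 0 0 -0.11 0.8;0 0 0 -0.11 0.8;0 0 0 -0.11 0.8;0 0 0 -0.11 0.8'
$T '0 0 0 -0.11 0.8;0 0 0 -0.11 0.8;0 0 0 -0.11 0.8;0 0 0 -0.11 0.8;0 0 0 -0.11 0.8'
$T '0 0 0 -0.11 0.8;0 0 0 -0.11 0.8;0 0 0 -0.11 0.8;0 0 0 -0.11 0.8;0 0 0 -0.097 0.8'
$T '0 0 0 0 0.8;0 0 0 0 0.8'
python3 - <<'E'
from h import *
from scipy.spatial.transform import Rotation as Ro
for n in("top","scene"):
    p,d=r.capture(n); np.save(f"pics/{n}4.npy",d); cv2.imwrite(f"pics/{n}4.png",p[:,:,::-1])
s=r.read_state();R=Ro.from_euler("xyz",s["eef_rot"]).as_matrix(); print(np.round(R,3),s["tcp_pos"])
a=cv2.imread("pics/top4.png")[130:270,260:400]; b=cv2.imread("pics/scene4.png")[150:290,250:390]
cv2.imwrite("pics/c4.png",cv2.resize(np.hstack([a,b]),None,fx=2.8,fy=2.8,interpolation=cv2.INTER_CUBIC))
for n in("top","scene"):
    S=cloud(n,np.load(f"pics/{n}4.npy")).reshape(-1,3)
    for lo,hi in((.075,.10),(.10,.14),(.14,.17)):
        q=S[(S[:,2]>lo)&(S[:,2]<hi)&(abs(S[:,0]-.57)<.07)&(abs(S[:,1]+.027)<.09)]; print(n,lo,rect(q) if len(q)>5 else None,len(q))
E
```

```text
time: 10.38
tcp_pos: [0.4884, -0.2149, 0.189]
eef_rot: [-2.337, 1.57, 2.307]
force: [-0.7, -0.5, -3.8]
finger_gap: 0.0395
time: 10.8
tcp_pos: [0.5356, -0.1073, 0.1888]
eef_rot: [-1.843, 1.57, 2.803]
force: [0.3, 0.3, -3.4]
finger_gap: 0.0397
time: 11.22
tcp_pos: [0.5768, -0.023, 0.1888]
eef_rot: [-3.092, 1.56, 1.575]
force: [0.5, 0.0, -4.0]
finger_gap: 0.0394
time: 11.63
tcp_pos: [0.5759, -0.0256, 0.189]
eef_rot: [2.65, 1.561, 1.576]
force: [-1.0, -0.5, -3.6]
finger_gap: 0.0394
time: 12.05
tcp_pos: [0.5758, -0.0257, 0.189]
eef_rot: [2.108, 1.561, 1.584]
force: [1.1, 0.6, -3.3]
finger_gap: 0.0397
time: 12.47
tcp_pos: [0.5758, -0.0257, 0.1891]
eef_rot: [1.57, 1.561, 1.583]
force: [0.1, 0.4, -3.9]
finger_gap: 0.0396
time: 12.63
tcp_pos: [0.5759, -0.0256, 0.1891]
eef_rot: [1.562, 1.561, 1.566]
force: [-0.1, 1.2, -3.4]
finger_gap: 0.0397
[[ 0.    -0.004  1.   ]
 [ 0.01   1.     0.004]
 [-1.     0.01   0.   ]] [ 0.57595794 -0.02543406  0.18925313]
top 0.075 None 0
top 0.1 None 0
top 0.14 None 0
scene 0.075 [575.9, -25.1, 86.6, 62.2, 87.4] 210
scene 0.1 [580.1, -25.1, 96.8, 36.5, 84.7] 342
scene 0.14 [577.5, -24.9, 45.2, 94.7, 2.3] 409
```

View pics/c4.png

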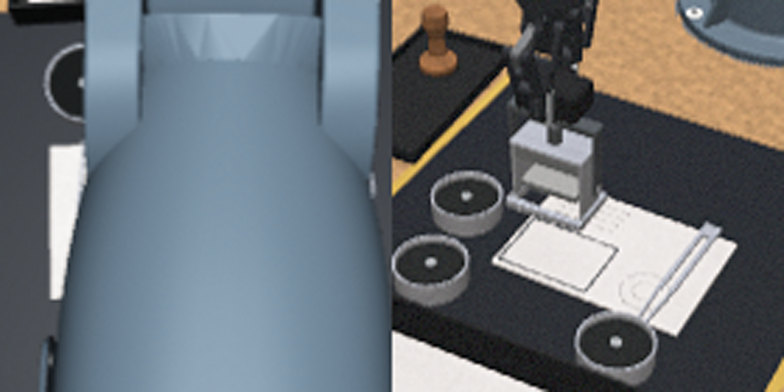

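The gripped stamp hangs over the frame area but about 8 mm too far in x. I'll correct that and descend to just above the card.

```bash
T='python3 -m creep'
$T '0 -0.07 -0.1 0 0.8;0.2 0 -0.1 0 0.8;0.4 0 0 0 0.8;0.4 0 0 0 0.8;0.3 0 0 0 0.8'
$T '0.2 0 0 0 0.8;0.1 0 0 0 0.8;0.08 0 0 0 0.8;0 0 0 0 0.8;0 0 0 0 0.8'
python3 - <<'E'
from h import *
p,d=r.capture("scene"); cv2.imwrite("pics/s5.png",cv2.resize(p[170:270,270:390,::-1],None,fx=6,fy=6,interpolation=cv2.INTER_CUBIC))
S=cloud("scene",d).reshape(-1,3)
print(r.read_state()["tcp_pos"])
for lo,hi in((.006,.012),(.02,.075),(.07,.09)):
    q=S[(S[:,2]>lo)&(S[:,2]<hi)&(abs(S[:,0]-.57)<.05)&(abs(S[:,1]+.027)<.06)]; print(lo,rect(q) if len(q)>5 else None,len(q))
E
```

```text
time: 13.15
tcp_pos: [0.5674, -0.0278, 0.1363]
eef_rot: [1.584, 1.561, 1.59]
force: [-0.6, 0.6, -3.0]
finger_gap: 0.0392
time: 13.57
tcp_pos: [0.5683, -0.0275, 0.1226]
eef_rot: [1.459, 1.561, 1.467]
force: [-0.3, 0.5, -4.7]
finger_gap: 0.0395
[ 0.5684531  -0.02751336  0.12277872]
0.006 [569.6, -20.5, 94.6, 109.1, 1.4] 25
0.02 [575.2, -26.8, 50.7, 96.7, 11.8] 393
0.07 [569.4, -27.2, 44.3, 95.9, 2.0] 351
```

View pics/s5.png

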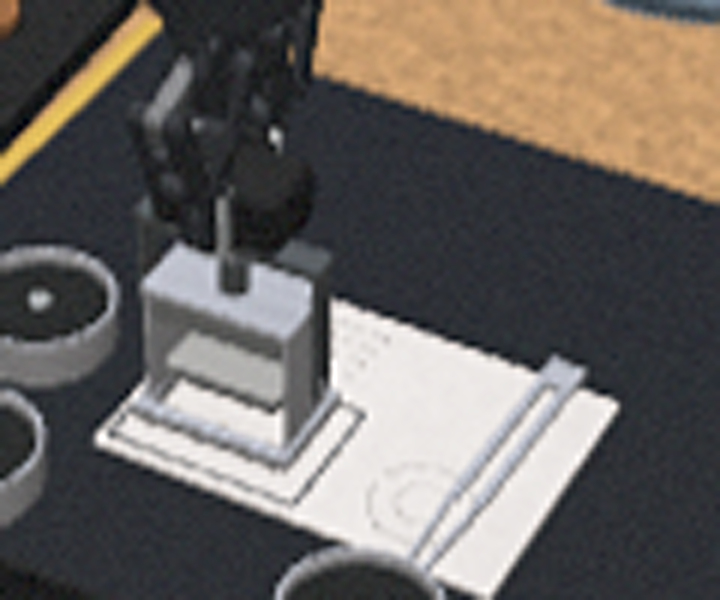

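Run:
```python
from h import *
f=lambda a:np.array(a)/6+[270,170]-.42
F=onplane("scene",f([[107,435],[297,503],[368,415]]),.0015)*1000
S=onplane("scene",f([[133,412],[285,470],[342,395]]),.0103)*1000
for P in(F,S): print(P[:,:2].round(1),"centre",((P[0]+P[2])/2)[:2].round(1),"yaw",np.degrees(np.arctan2((P[1]-P[0])[1],(P[1]-P[0])[0])).round(1))
```

```text
[[605.2 -77.2]
 [601.8  24.1]
 [532.2  25.5]] centre [568.7 -25.9] yaw 91.9
[[593.4 -69.6]
 [593.3  13. ]
 [534.2  12.2]] centre [563.8 -28.7] yaw 90.1
```

```bash
T='python3 -m creep'
$T '0.05 0.04 0.05 0 0.8;0.08 0 0 0 0.8;0.05 0 0 0 0.8;0.02 0 0 0 0.8;0 0 0 0 0.8'
$T '0.02 0 0 0 0.8;0 0 0 0 0.8;0 0 0 0 0.8'
python3 - <<'E'
from h import *
p,d=r.capture("scene"); cv2.imwrite("pics/s6.png",cv2.resize(p[170:270,270:390,::-1],None,fx=6,fy=6,interpolation=cv2.INTER_CUBIC))
E
```

```text
time: 14.03
tcp_pos: [0.5702, -0.0256, 0.1143]
eef_rot: [1.482, 1.561, 1.49]
force: [-0.7, 1.6, 2.9]
finger_gap: 0.0394
time: 14.28
tcp_pos: [0.5702, -0.0257, 0.1136]
eef_rot: [1.477, 1.561, 1.485]
force: [-0.2, 2.1, 2.1]
finger_gap: 0.0395
```

View pics/s6.png

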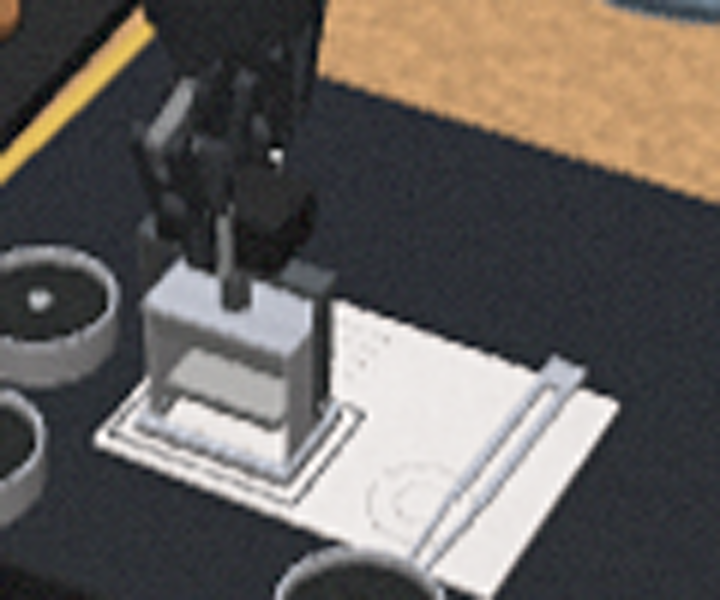

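The stamp stands on the card with an even margin inside the frame. I'll press it while gripped, watching the force.

```bash
T='python3 -m creep'
$T '0.05 0 0 0 0.8;0.1 0 0 0 0.8;0.1 0 0 0 0.8;0.1 0 0 0 0.8;0.1 0 0 0 0.8' 70
$T '0.05 0 0 0 0.8;0.03 0 0 0 0.8;0 0 0 0 0.8'
$T '0.025 0 0 0 0.8;0 0 0 0 0.8'
$T '0.025 0 0 0 0.8;0 0 0 0 0.8'
$T '0.025 0 0 0 0.8;0 0 0 0 0.8'
$T '0.025 0 0 0 0.8;0 0 0 0 0.8'
```

```text
time: 14.75
tcp_pos: [0.5702, -0.0256, 0.0949]
eef_rot: [1.508, 1.561, 1.516]
force: [-0.5, 3.6, 4.4]
finger_gap: 0.039
time: 15.0
tcp_pos: [0.5702, -0.0254, 0.0921]
eef_rot: [1.494, 1.561, 1.502]
force: [-1.3, 4.1, 10.2]
finger_gap: 0.0394
time: 15.17
tcp_pos: [0.5702, -0.0254, 0.0913]
eef_rot: [1.485, 1.561, 1.493]
force: [-2.6, 4.1, 11.3]
finger_gap: 0.0392
time: 15.33
tcp_pos: [0.5702, -0.0254, 0.0904]
eef_rot: [1.466, 1.561, 1.474]
force: [-2.6, 4.3, 12.0]
finger_gap: 0.0392
time: 15.5
tcp_pos: [0.5702, -0.0254, 0.0895]
eef_rot: [1.47, 1.561, 1.478]
force: [-2.8, 4.7, 13.8]
finger_gap: 0.0394
time: 15.67
tcp_pos: [0.5702, -0.0253, 0.0885]
eef_rot: [1.465, 1.561, 1.473]
force: [-4.8, 4.1, 15.0]
finger_gap: 0.0391
```

```bash
T='python3 -m creep'
$T '0.025 0 0 0 0.8;0 0 0 0 0.8'
$T '0.025 0 0 0 0.8;0 0 0 0 0.8'
$T '0.025 0 0 0 0.8;0 0 0 0 0.8'
$T '0.02 0 0 0 0.8;0 0 0 0 0.8'
```

```text
time: 15.83
tcp_pos: [0.5702, -0.0253, 0.0877]
eef_rot: [1.453, 1.561, 1.461]
force: [-4.6, 4.3, 15.7]
finger_gap: 0.0392
time: 16.0
tcp_pos: [0.5703, -0.0252, 0.0874]
eef_rot: [1.398, 1.56, 1.406]
force: [-8.7, 5.5, 25.3]
finger_gap: 0.0393
time: 16.17
tcp_pos: [0.5704, -0.0251, 0.0872]
eef_rot: [1.344, 1.56, 1.352]
force: [-11.9, 7.1, 37.5]
finger_gap: 0.039
time: 16.33
tcp_pos: [0.5704, -0.025, 0.0871]
eef_rot: [1.296, 1.56, 1.304]
force: [-16.7, 8.5, 48.9]
finger_gap: 0.0392
```

The force rises steeply at 26.8 mm of travel, so it is fully home. I'll ease off a little, hold, then let it rise.

```bash
T='python3 -m creep'
$T '-0.03 0 0 0 0.8;0 0 0 0 0.8;0 0 0 0 0.8;0 0 0 0 0.8;0 0 0 0 0.8'
$T '0 0 0 0 0.8;0 0 0 0 0.8;0 0 0 0 0.8;0 0 0 0 0.8;0 0 0 0 0.8'
$T '-0.08 0 0 0 0.8;-0.12 0 0 0 0.8;-0.12 0 0 0 0.8;-0.12 0 0 0 0.8;-0.12 0 0 0 0.8'
$T '-0.08 0 0 0 0.8;-0.05 0 0 0 0.8;0 0 0 0 0.8;0 0 0 0 0.8'
$T '0 0 0 0 0.4;0 0 0 0 0;0 0 0 0 -0.2;0 0 0 0 -0.3;0 0 0 0 -0.3'
python3 - <<'E'
from h import *
p,d=r.capture("scene"); cv2.imwrite("pics/s7.png",cv2.resize(p[170:270,270:390,::-1],None,fx=6,fy=6,interpolation=cv2.INTER_CUBIC))
E
```

```text
time: 16.75
tcp_pos: [0.5704, -0.0251, 0.0873]
eef_rot: [1.361, 1.56, 1.37]
force: [-11.0, 7.2, 34.9]
finger_gap: 0.0393
time: 17.17
tcp_pos: [0.5704, -0.0251, 0.0873]
eef_rot: [1.358, 1.56, 1.366]
force: [-11.6, 6.9, 34.1]
finger_gap: 0.0395
time: 17.58
tcp_pos: [0.5702, -0.0257, 0.1082]
eef_rot: [1.507, 1.561, 1.515]
force: [-0.8, 2.0, 2.9]
finger_gap: 0.0394
time: 17.92
tcp_pos: [0.5702, -0.0258, 0.113]
eef_rot: [1.507, 1.561, 1.515]
force: [1.6, 2.4, 2.2]
finger_gap: 0.0393
time: 18.33
tcp_pos: [0.5698, -0.0259, 0.1129]
eef_rot: [1.588, 1.561, 1.595]
force: [-0.7, -1.2, 0.4]
finger_gap: 0.0555
```

View pics/s7.png

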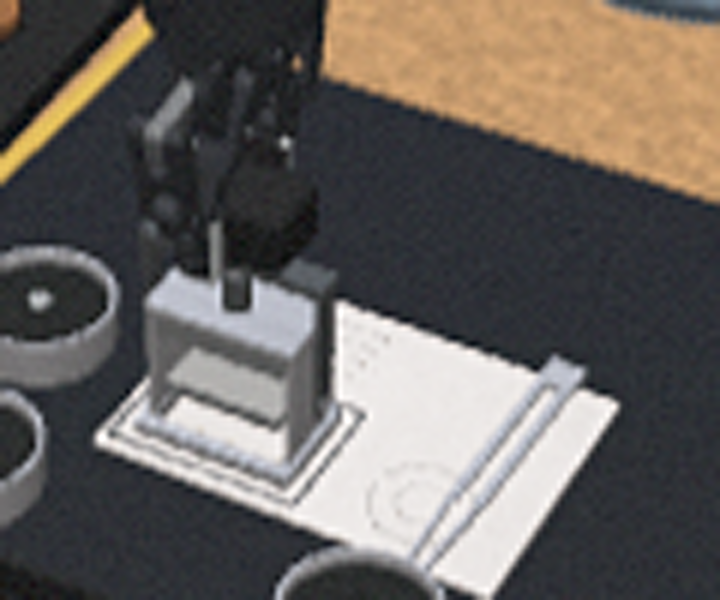

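The grip is fully up and the stamp still stands in the frame with the fingers open. I'll regrip it, lift, and turn and carry it back above the tray.

```bash
T='python3 -m creep'
$T '0 0 0 0 0;0 0 0 0 0.1;0 0 0 0 0.3;0 0 0 0 0.8;0 0 0 0 0.8' 50
$T '0 0 0 0 0.8;-0.1 0 0 0 0.8;-0.2 0 0 0 0.8;-0.4 0 0 0 0.8;-0.5 0 0 0 0.8'
$T '-0.4 0 0 0 0.8;-0.3 0 0 0 0.8;0 0 0 0.1 0.8;0 0 0 0.11 0.8;0 0 0 0.11 0.8'
$T '0 0 0 0.11 0.8;0 0 0 0.11 0.8;0 0 0 0.11 0.8;0 0 0 0.11 0.8;0 0 0 0.11 0.8'
$T '0 0 0 0.11 0.8;0 0 0 0.11 0.8;0 0 0 0.11 0.8;0 0 0 0.11 0.8;0 0 0 0.11 0.8'
$T '0 0 0 0.097 0.8;0 0 0 0 0.8;0 -0.1 0.3 0 0.8;0 -0.18 0.5 0 0.8;0 -0.18 0.5 0 0.8'
$T '0 -0.18 0.5 0 0.8;0 -0.18 0.5 0 0.8;0 -0.18 0.5 0 0.8;0 -0.18 0.5 0 0.8;0 -0.18 0.5 0 0.8'
$T '0 -0.18 0.5 0 0.8;0 -0.18 0.5 0 0.8;0 -0.18 0.5 0 0.8;0 -0.18 0.5 0 0.8;0 -0.18 0.4 0 0.8'
$T '0 -0.1 0.3 0 0.8;0 0 0 0 0.8;0 0 0 0 0.8'
python3 - <<'E'
from h import *
from scipy.spatial.transform import Rotation as Ro
s=r.read_state();R=Ro.from_euler("xyz",s["eef_rot"]).as_matrix(); print(np.round(R,3),s["tcp_pos"])
e=np.array([.4553,-.2901,.13])-s["tcp_pos"]; print("rows to go (tool, 40mm)",(R.T@e/.04).round(3))
E
```

```text
time: 18.8
tcp_pos: [0.57, -0.0258, 0.1132]
eef_rot: [1.524, 1.561, 1.532]
force: [-1.7, 0.5, 2.2]
finger_gap: 0.0396
time: 19.22
tcp_pos: [0.5693, -0.0262, 0.1611]
eef_rot: [1.734, 1.561, 1.742]
force: [0.1, -0.0, -4.0]
finger_gap: 0.0395
time: 19.63
tcp_pos: [0.5702, -0.0265, 0.1899]
eef_rot: [1.782, 1.561, 1.465]
force: [-0.1, -0.6, -3.8]
finger_gap: 0.0394
time: 20.05
tcp_pos: [0.5701, -0.0265, 0.1896]
eef_rot: [2.383, 1.561, 1.515]
force: [-0.0, -0.1, -5.1]
finger_gap: 0.0398
time: 20.47
tcp_pos: [0.5701, -0.0265, 0.1897]
eef_rot: [2.928, 1.561, 1.511]
force: [-0.3, 0.3, -3.3]
finger_gap: 0.0396
time: 20.88
tcp_pos: [0.5546, -0.0803, 0.1888]
eef_rot: [3.03, 1.561, 1.526]
force: [0.4, -0.4, -3.4]
finger_gap: 0.0393
time: 21.3
tcp_pos: [0.5244, -0.183, 0.1879]
eef_rot: [3.025, 1.561, 1.52]
force: [1.6, -0.1, -4.3]
finger_gap: 0.0395
time: 21.72
tcp_pos: [0.4943, -0.2815, 0.1869]
eef_rot: [3.028, 1.561, 1.522]
force: [0.5, 0.2, -4.6]
finger_gap: 0.0393
time: 21.97
tcp_pos: [0.4916, -0.2923, 0.1866]
eef_rot: [3.031, 1.561, 1.522]
force: [-0.1, 0.6, -4.1]
finger_gap: 0.0394
[[ 0.     0.998  0.062]
 [ 0.01   0.062 -0.998]
 [-1.     0.001 -0.01 ]] [ 0.49163761 -0.29231379  0.18657219]
rows to go (tool, 40mm) [ 1.414 -0.905 -0.098]
```

The yaw back is one row short (z is 6–7° off the original), so I'll correct that along with the x offset and then lower.

```bash
T='python3 -m creep'
$T '0 0 0 0.122 0.8;0 -0.2 0 0 0.8;0 -0.4 0 0 0.8;0 -0.31 0 0 0.8;0 0 0 0 0.8'
$T '0.2 0 0 0 0.8;0.4 0 0 0 0.8;0.4 0 0 0 0.8;0.3 0 0 0 0.8;0.15 0 0 0 0.8'
$T '0.05 0 0 0 0.8;0.05 0 0 0 0.8;0 0 0 0 0.8;0 0 0 0 0.8'
python3 - <<'E'
from h import *
from scipy.spatial.transform import Rotation as Ro
p,d=r.capture("scene"); cv2.imwrite("pics/s8.png",cv2.resize(p[120:220,210:330,::-1],None,fx=6,fy=6,interpolation=cv2.INTER_CUBIC))
s=r.read_state();R=Ro.from_euler("xyz",s["eef_rot"]).as_matrix(); print(np.round(R,3),s["tcp_pos"])
E
```

```text
time: 22.38
tcp_pos: [0.4536, -0.2888, 0.1868]
eef_rot: [-3.049, 1.561, 1.608]
force: [0.1, 0.5, -4.0]
finger_gap: 0.0391
time: 22.8
tcp_pos: [0.4553, -0.2882, 0.1265]
eef_rot: [-2.977, 1.56, 1.678]
force: [-0.8, -0.3, -4.1]
finger_gap: 0.0395
time: 23.13
tcp_pos: [0.456, -0.2892, 0.1251]
eef_rot: [3.079, 1.561, 1.449]
force: [-0.7, -1.0, -4.3]
finger_gap: 0.0395
[[ 0.001  0.998 -0.06 ]
 [ 0.009 -0.06  -0.998]
 [-1.     0.001 -0.009]] [ 0.45595062 -0.28924113  0.12512038]
```

View pics/s8.png

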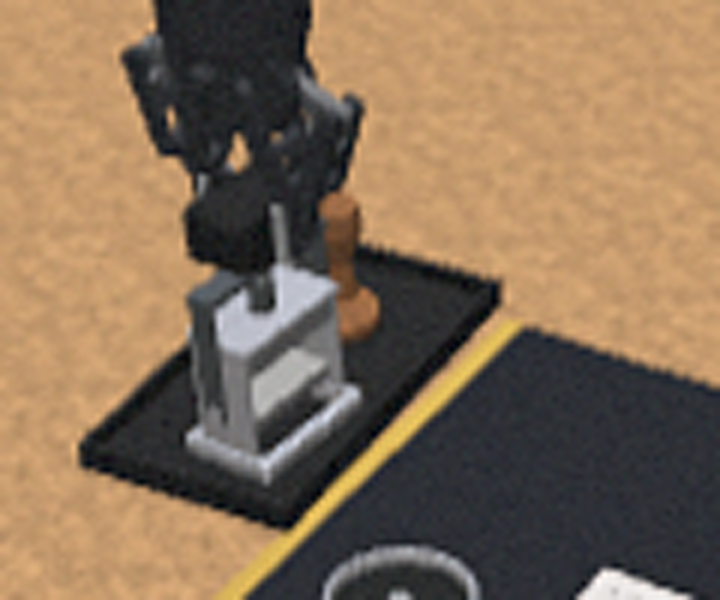

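The stamp hangs about 9 mm above its tray spot, clear of the walls and the round stamp. I'll set it down gently.

```bash
T='python3 -m creep'
$T '0.05 0 0 0 0.8;0.05 0 0 0 0.8;0.03 0 0 0 0.8;0.03 0 0 0 0.8;0 0 0 0 0.8'
$T '0.025 0 0 0 0.8;0 0 0 0 0.8'
$T '0.02 0 0 0 0.8;0 0 0 0 0.8'
```

```text
time: 23.6
tcp_pos: [0.4555, -0.2889, 0.1179]
eef_rot: [-3.095, 1.561, 1.557]
force: [0.6, 0.7, -4.1]
finger_gap: 0.0395
time: 23.77
tcp_pos: [0.4556, -0.289, 0.1173]
eef_rot: [3.141, 1.561, 1.51]
force: [-2.3, 1.3, 1.9]
finger_gap: 0.0395
time: 23.93
tcp_pos: [0.4556, -0.289, 0.1165]
eef_rot: [3.138, 1.561, 1.507]
force: [-3.0, 1.3, 2.8]
finger_gap: 0.0395
```

Contact: the load has gone from -4.1 N to +2.8 N. I'll release and withdraw straight up.

```bash
T='python3 -m creep'
$T '0 0 0 0 0.3;0 0 0 0 0;0 0 0 0 -0.2;0 0 0 0 -0.4;0 0 0 0 -0.6'
$T '0 0 0 0 -0.9;0 0 0 0 -0.9;-0.2 0 0 0 -0.9;-0.5 0 0 0 -0.9;-0.8 0 0 0 -0.9'
$T '-0.8 0 0 0 -0.9;-0.8 0 0 0 -0.9;-0.3 -0.5 0.3 0 -0.9;0 -0.7 0.4 0 -0.9;0 -0.7 0.4 0 -0.9'
$T '0 -0.7 0.4 0 -0.9;0 -0.7 0.4 0 -0.9;0 -0.3 0.2 0 -0.9;0 0 0 0 -0.9;0 0 0 0 -0.9'
python3 - <<'E'
from h import *
p,d=r.capture("scene"); cv2.imwrite("pics/s9.png",cv2.resize(p[110:310,180:430,::-1],None,fx=3,fy=3,interpolation=cv2.INTER_CUBIC))
p,d=r.capture("top"); W=cloud("top",d); cv2.imwrite("pics/t9.png",p[:,:,::-1])
S=W[200:262,415:475].reshape(-1,3); q=S[(S[:,2]>.147)&(S[:,2]<.165)]; print("grip",rect(q),q[:,2].mean())
for nm,(a,b) in dict(b=(368,159),c=(290,159)).items():
    S=W[b-20:b+21,a-20:a+21].reshape(-1,3); print(nm,rect(S[(S[:,2]>.012)&(S[:,2]<.04)]))
D=W.reshape(-1,3); q=D[(D[:,2]>.02)&(D[:,2]<.034)&(abs(D[:,0]-.559)<.05)&(abs(D[:,1]+.143)<.05)]; print("dish",rect(q),np.percentile(q[:,2],[5,95]))
print("round",np.median(W[272:280,450:460].reshape(-1,3),0)*1000)
E
```

```text
time: 24.35
tcp_pos: [0.4557, -0.2891, 0.1163]
eef_rot: [3.136, 1.561, 1.505]
force: [0.1, -0.5, -0.4]
finger_gap: 0.068
time: 24.77
tcp_pos: [0.4543, -0.2887, 0.1754]
eef_rot: [-2.829, 1.558, 1.823]
force: [-0.0, -0.5, 0.8]
finger_gap: 0.0812
time: 25.18
tcp_pos: [0.3768, -0.3301, 0.2534]
eef_rot: [2.949, 1.562, 1.32]
force: [-0.6, -0.4, -0.7]
finger_gap: 0.0808
time: 25.6
tcp_pos: [0.3063, -0.3658, 0.2522]
eef_rot: [3.087, 1.561, 1.454]
force: [0.5, -0.3, 0.4]
finger_gap: 0.0811
grip [455.7, -288.0, 39.8, 65.5, 86.3] 0.15441050816116417
b [661.4, -118.9, 72.7, 74.9, 89.1]
c [668.4, 90.0, 73.0, 75.5, 89.7]
dish [558.6, -142.8, 72.7, 76.1, 43.2] [0.02048175 0.029426  ]
round [ 352.25509736 -312.03347015   87.12595404]
```

View pics/s9.png

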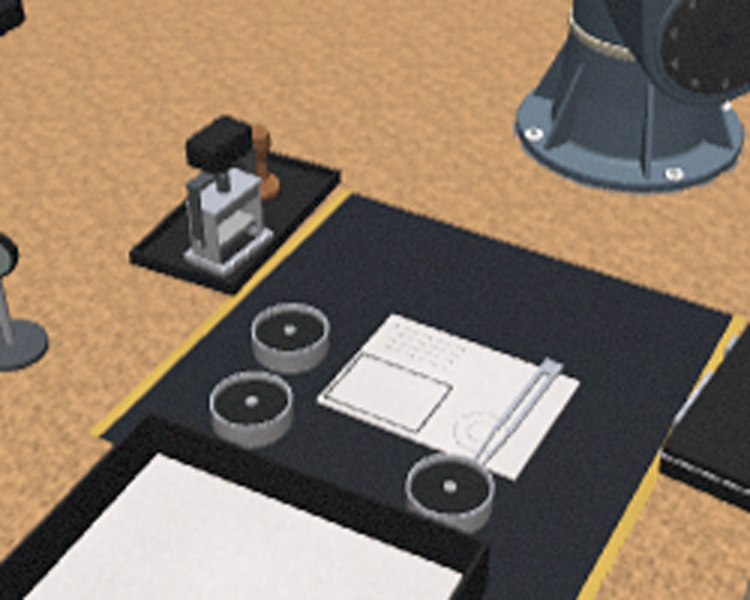

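```bash
python3 -c "
from cell import r
print(r.hand_in())"
```

```text
the job is handed in; nothing more can be done
None
```

The report is stamped and the job is handed in, at about 25.7 s on the robot's clock.

- **Dish:** I pushed it sideways off the card. It stands level at about (0.559, -0.143), roughly 23 mm clear of the card's edge.
- **Stamping:** I stood the stamp inside the frame and pressed it fully home. The force stayed near 16 N to the end of the cushion, then rose sharply to 49 N against the hard stop at about 27 mm of travel. I held it home for about 0.8 s at around 35 N. I then let it rise and opened the fingers. The picture showed the grip fully up and the stamp still in the frame.
- **Return:** I set it down in its tray on a light contact. It stands upright within about 2 mm of where it started, with the grip top at its original height.

**Last checks:** dish_b, dish_c and the round stamp measured within about 1 mm of where they started. The tweezers looked untouched in the picture. I did not measure the tweezers, the bottle or the lens.

**What disagreed:**
- The tool picked up a tilt of about 0.6° while carrying the stamp.
- The turn back towards the tray was one row short; I corrected it before lowering.
- One estimate of the stamp's position over the frame differed by a few millimetres, so I shifted it 2 mm before setting it down.
- No imprint shows in the picture, so the stamping is confirmed only by force and travel.

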